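# Jack up the document safe and hold it

### The arm

A 6-joint arm with a two-finger parallel gripper is mounted at the origin on the work surface. World frame = base frame: x ahead of the robot, y to its left, z up, the work surface at z = 0. Lengths are in m, angles in rad, forces in N, time in s.
With the tool pointing down it reaches from about 0.225 to 0.875 m from the base axis. Payload 3.4 kg.
Tool frame: the origin (TCP) lies midway between the tips of the shut fingers; the grasp point (between the pads) lies 19 mm behind it (manip.grip_point_offset is the distance from the TCP to the grasp point, in m); x points along the fingers, y is the direction in which the jaws open and shut, and the axes are right-handed (so a half turn about x gives the same grasp; the last joint's range is limited). The gripper opens to 85 mm and grips with 20 to 120 N. Pads are 22 mm wide; open, the fingers measure 114 mm over their backs; the gripper's body (76 mm by 85 mm) begins 54 mm behind the grasp point. The pads swing forward as they close: fully open they stand 13 mm farther back than shut.
Start: joints at [0.99, 0.276, 1.505, -0, 1.361, -0.121], TCP at [0.255, 0.515, 0.21] pointing down, gripper open.
Joint ranges: [-2.89, 2.89], [-0.75, 2.08], [0.22, 2.7], [-1.18, 4.32], [0.11, 2.71], [-2.7, 2.7]. Speed limits (rad/s): [2.57, 2.57, 3.14, 3.14, 3.14, 3.14].

### API

Orientations are given as a unit quaternion [w, x, y, z].
In Python, from rig import manip gives the robot as it stands.
- The arm moves only by the shell command python3 -m crank 'ROWS' [FORCE]. ROWS is a JSON object of lists of equal length, an entry for each row: "grip": the opening, from 0 (shut) to 1 (fully open); "slide": the shift along the world's x, y, z in cm, a list of three; "roll": the turn about the world's z in degrees. In form: {"grip": [grip, ...], "slide": [[dx, dy, dz], ...], "roll": [roll, ...]}. A call has 1 to 20 rows; each row is the pose to reach, as a shift and turn from the pose commanded when the call began; what a row does not reach only later rows make up. A row lasts 1/10 s, in which the tool goes at most 50 mm and 8.59 degrees, less where a joint would pass 70% of its speed; a pose out of reach is approached as far as the arm can. A call with a gripper value outside its range is refused whole. The fingers move at their own pace and stop on an object; FORCE is the grip in N (left out, the last holds). Time passes only in rows, so rows that repeat a pose let the fingers close. It gives the time, the measured TCP pose, the force and the opening at its end, in the units of the state.
- manip.get_state(): the state, without advancing time (a new reading comes with each control period).
- manip.get_image(name): name is "side" or "top" or "wrist"; returns a dict with "frame" (420x560x3 uint8, red, green, blue), "K" (3x3 intrinsics, pixels), "R" (3x3) and "t" (3): a world point X has camera coordinates R X + t. Camera axes: x right, y down, z forward; pixel columns grow to the right and rows downward; lengths in m; the calibration is good to about 2 mm. The wrist camera is an equidistant fisheye: a pixel r from the principal point sees the ray r / f radians off the axis. A picture is of the moment at which its call begins. There is no depth.
- manip.sign_off(): hands the job in, once; it reports no verdict.
The state is a dict: "clock": time; "qpos": joint angles; "qd": joint speeds; "effort": joint torques, N m; "position": TCP position; "ee_rot": TCP orientation; "contact_force": force on the tool from outside, world axes, zero at the start; "moment": the same for the moment, N m; "width": finger opening in m.
Only numpy, scipy, OpenCV 4.12 (cv2) and the standard library are available. Lean on these libraries where they do the work, as an engineer would, in place of code of your own. Each camera call takes 0.05 s, during which the arm holds its last target. There are 200 camera calls.

### The job

Set the red lever jack standing on the desk so that its saddle is centred under the lift pad of the blue safe, below the black target on the yellow tongue. Then make one test lift: push the jack's handle all the way down with the fingers and let it come all the way up again. Finally push the handle all the way down a second time and finish while still holding it down, so that only the jack carries the raised front of the safe (I will swap the rubber foot); leave the stapler, the stamp and the tray of spare feet where they are.

Things in the scene. Friction and masses are not known exactly. Their poses are not given: they have to be found in the camera images.
- jack: Loose red lever jack, about 0.84 kg, standing on the desk on a base plate 225 x 70 x 8 mm. Origin: underside of the base, straight below the saddle's centre; +x is the saddle end (the base runs from x = -195 to +30 mm), the handle points to -x. z up.
- jack_grip (a point): Middle of the jack's orange upright block, by which it is carried; at x = -60, y = 0, z = 55 mm of the jack. The block is 28 mm long (jack's x) and 24 mm wide (jack's y: pinch it this way), its top 76 mm above the desk; both sides are free above the base plate.
- saddle_top (a point): Centre of the top of the jack's saddle, a dark steel disc 38 mm across with a yellow dot; 42 mm above the desk with the handle up, rising 52 mm per rad of handle, so 26 mm at full stroke. It sinks again as the handle comes up.
- paddle_top (a point): Centre of the top of the black paddle (36 x 40 x 12 mm) at the handle's end, where to push from above with shut fingers. With the handle up it lies at x = -177, z = 105 mm of the jack, fully down at x = -192, z = 58 mm. It swings about a level pin (along the jack's y) at x = -92, z = 52 mm, on a 100 mm arc.
- handle (a joint): Angle of the jack's handle, rad: 0 = up (it stands 0.5 rad above level; a spring returns it there), 0.5 = fully down, level, against its stop. It takes 2 to 4 N at the paddle until the saddle meets the pad (at about 0.23 rad) and about 11 to 17 N from there on.
- lift_pad (a point): Centre of the underside of the safe's lift pad, a round black rubber boss 30 mm across under the yellow tongue; 54 mm above the desk with the safe down, about 68 mm with the jack at full stroke (the safe tilts about a hinge at its rear lower edge, 265 mm behind). A black ring with a yellow centre marks the same point on the tongue's top, which lies 70 mm above the desk.
- mount: Fixed steel mount on the desk with the blue document safe hinged on it. Origin: on the desk straight below the lift pad; -x is the way the tongue points, out of the safe's front. The yellow tongue is 50 mm wide (y) and ends at x = -25 mm; the safe's front face is at x = +45 mm, the safe is 260 mm wide (y), 220 mm deep and stands from 22 to 167 mm above the desk; below the tongue the desk is free.
- stapler: Bystander: dark blue stapler, 130 x 36 x 44 mm, origin under its centre.
- stamp: Bystander: black and white self-inking stamp, 70 x 50 x 102 mm, origin under its centre.
- feet_tray: Bystander: grey tray with the spare rubber feet, 110 x 80 x 26 mm, origin under its centre.
Not all that is in view belongs to the job. What is meant by the jack is not turquoise or white, and is the larger of those in its own colour.

How it is judged:
On the way, in this order (a step that is already met when the one before it is completed fails the run):
1. the jack stands on the desk with its saddle centred under the lift pad, handle up (horizontal distance between saddle_top and lift_pad below 0.012 m and angle between jack's own z axis and vertical below 0.06 rad and height (world z) of jack below 0.004 m and value of joint handle below 0.08 rad), for 0.2 s.
2. test lift: the handle is down and the jack raises the safe's front (horizontal distance between saddle_top and lift_pad below 0.012 m and angle between jack's own z axis and vertical below 0.06 rad and value of joint handle above 0.44 rad and height (world z) of lift_pad above 0.062 m and contact force between jack and mount above 5 N), for 0.1 s.
3. the handle is up again and the safe is down (value of joint handle below 0.06 rad and height (world z) of lift_pad below 0.057 m), for 0.1 s.
At the end, for the whole second after the job is handed in: Still holding: fingers press the jack (3 N), handle down (over 0.44 rad), pad raised (over 62 mm high, from 54) and carried by the jack alone (over 5 N, neither robot nor bystander touching the safe), saddle within 12 mm of the pad's centre, jack flat on the desk (0.06 rad) (all of step 2 and contact force between the fingers and jack above 3 N and contact force between each of the arm, the fingers and mount below 0.5 N and height (world z) of jack below 0.005 m and contact force between each of stapler, stamp, feet_tray and mount below 0.2 N); the arm keeps its last pose, push and grip.
It fails at once if a bystander is moved more than 30 mm (distance of any of stapler, stamp, feet_tray from where it was at the start of the episode above 0.03 m).
It also fails if it takes over 70 s, if anything falls off the work surface, if the arm or the gripper's body presses on something with over 40 N, if the wrist force passes 120 N, or if a joint passes its speed limit or range.

## Working session

There is one attempt and no reset: what is moved stays moved. The work goes in short steps, Python scripts to look and compute and a shell command to move; the robot and the scene stay as the last step left them, time stands still between calls to the robot, and variables do not carry over. Pictures are saved under pics/ and viewed, on a budget of 10 in all, crops included, one or two more only if the job needs it, and the job is handed in when it is done.

```bash
mkdir -p pics
cat > h.py <<'E'
import numpy as np, cv2, sys
from rig import manip
def snap(name, fn, scale=1):
    d=manip.get_image(name); f=d["frame"][:,:,::-1]
    cv2.imwrite("pics/"+fn, f); np.savez("pics/"+fn+".npz",K=d["K"],R=d["R"],t=d["t"]); return d
def ray(fn,u,v,z):
    d=np.load("pics/"+fn+".npz");K,R,t=d["K"],d["R"],d["t"]
    r=R.T@np.linalg.inv(K)@np.array([u,v,1.]); c=-R.T@t
    return (c+r*(z-c[2])/r[2]).round(4)
E
python3 - <<'E'
from h import *
snap("top","top1.png"); d=snap("side","side1.png")
s=manip.get_state(); print(s["position"],s["ee_rot"],s["contact_force"],s["width"],s["clock"])
E
```

```text
[0.25488106 0.51487186 0.20902652] [ 0.68828304  0.16059862  0.68871683 -0.16169003] [0.18957402 0.10324877 0.21294218] 0.08531548044018522 0.1
```

View pics/top1.png

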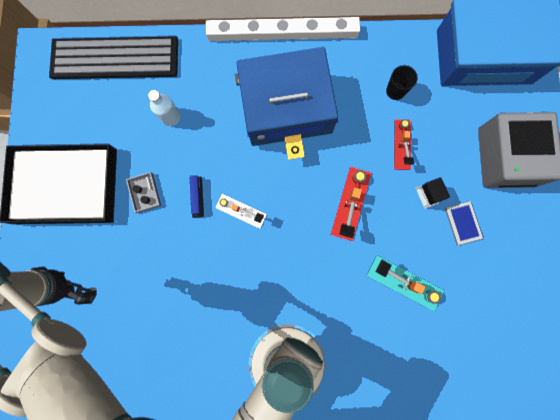

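View pics/side1.png

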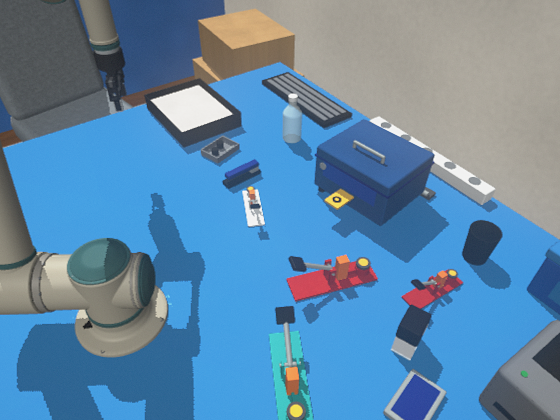

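The top view shows the large red jack with its saddle at about (360,177), its orange block at (356,193) and its paddle at (347,231). The target ring is at (295,149). The other jacks (small red, white, turquoise) are decoys. Next I'll measure these positions.

Run:
```python
from h import *
d=np.load("pics/top1.png.npz"); print("top cam",(-d["R"].T@d["t"]).round(3), d["R"].round(2).tolist(), d["K"][0,0])
im=cv2.imread("pics/top1.png"); 
p=lambda X:(lambda c:(d["K"]@c/c[2])[:2].round(1))(d["R"]@np.array(X)+d["t"])
print("base",p([0,0,0]),"tcp",p([.255,.515,.21]))
hsv=cv2.cvtColor(im,cv2.COLOR_BGR2HSV)
def blob(x0,y0,x1,y1,lo,hi,name,z):
    m=np.zeros(im.shape[:2],np.uint8); m[y0:y1,x0:x1]=cv2.inRange(hsv,lo,hi)[y0:y1,x0:x1]
    n,_,st,c=cv2.connectedComponentsWithStats(m); i=1+st[1:,4].argmax()
    print(name,c[i].round(1),st[i],ray("top1.png",*c[i],z))
    return m
blob(345,165,375,190,(22,120,120),(35,255,255),"saddle dot",.042)
blob(340,180,375,205,(8,120,120),(19,255,255),"orange",.076)
m=blob(325,160,380,245,(0,120,60),(6,255,255),"red",.008)
ys,xs=np.nonzero(m); r=cv2.minAreaRect(np.c_[xs,ys].astype(np.float32)); b=cv2.boxPoints(r); print([ray("top1.png",*q,.008)[:2].tolist() for q in b])
blob(335,222,360,245,(0,0,0),(179,255,50),"paddle",.105)
m=blob(280,130,310,162,(20,100,100),(35,255,255),"tongue",.07)
ys,xs=np.nonzero(m); b=cv2.boxPoints(cv2.minAreaRect(np.c_[xs,ys].astype(np.float32))); print([ray("top1.png",*q,.07)[:2].tolist() for q in b])
blob(287,141,303,157,(0,0,0),(179,255,60),"ring",.07)
# safe top edges by eye
for q in [(238,70),(324,50),(336,122),(250,145)]: print(ray("top1.png",*q,.16))
s=cv2.resize(im[120:250,230:450],None,fx=3.6,fy=3.6,interpolation=cv2.INTER_CUBIC); cv2.imwrite("pics/c1.png",s)
for q in [(197,197),(432,192),(143,192),(242,210)]: print(ray("top1.png",*q,.04))
```

```text
top cam [ 0.301 -0.005  1.251] [[-0.01, -1.0, -0.01], [-0.99, 0.02, -0.15], [0.15, 0.01, -0.99]] 402.2620871196618
base [287.3 365.1] tcp [ 84.4 283.3]
saddle dot [359.7 175.6] [356 172   8   8  50] [ 0.5607 -0.2305  0.042 ]
orange [355.1 193.8] [349 187  13  14 118] [ 0.4989 -0.2081  0.076 ]
red [349.6 203.3] [332 168  39  72 947] [ 0.4806 -0.2015  0.008 ]
[[0.3867, -0.1413], [0.5951, -0.2067], [0.5755, -0.2701], [0.3682, -0.2034]]
paddle [346.9 230.4] [340 225  14  12 118] [ 0.3888 -0.1756  0.105 ]
tongue [294.  146.3] [285 134  19  25 346] [ 0.6485 -0.0305  0.07  ]
[[0.6795, -0.0009], [0.687, -0.0499], [0.6173, -0.0597], [0.6099, -0.0111]]
ring [292.5 151.5] [292 151   2   2   2] [ 0.6325 -0.0256  0.07  ]
[0.8524 0.129  0.16  ]
[ 0.9089 -0.1207  0.16  ]
[ 0.6907 -0.1482  0.16  ]
[0.6281 0.0947 0.16  ]
[0.5026 0.2683 0.04  ]
[ 0.5067 -0.4476  0.04  ]
[0.5208 0.435  0.04  ]
[0.4604 0.1304 0.04  ]
```

View pics/c1.png

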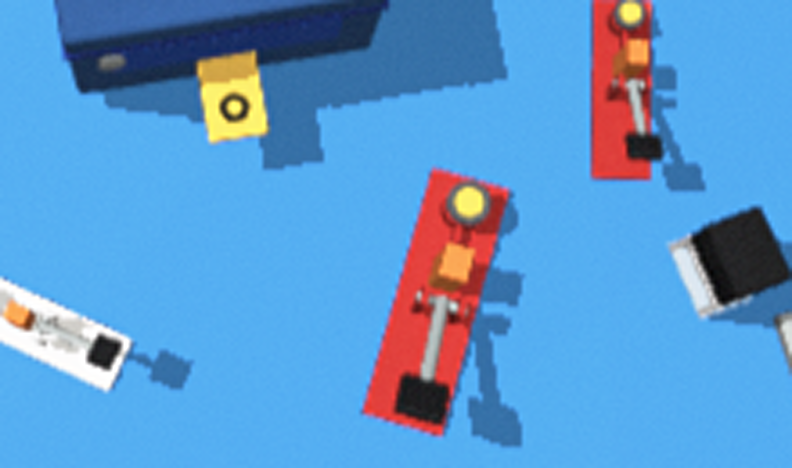

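Run:
```python
from h import *
from scipy.spatial.transform import Rotation as Rn
print("pad",ray("top1.png",294.6,149.4,.07))
s=manip.get_state(); q=s["ee_rot"]; M=Rn.from_quat(np.roll(q,-1)).as_matrix(); print(M.round(3)); 
print("tool y yaw",np.degrees(np.arctan2(M[1,1],M[0,1])), s["qpos"], s["position"])
# triangulate check in side view
d=np.load("pics/side1.png.npz"); p=lambda X:(lambda c:(d["K"]@c/c[2])[:2].round(1))(d["R"]@np.array(X)+d["t"])
print("side: pad",p([.638,-.0316,.07]),"saddle",p([.561,-.2305,.042]),"block top",p([.5035,-.2123,.076]))
```

```text
pad [ 0.6389 -0.0321  0.07  ]
[[-0.001  0.444  0.896]
 [-0.001  0.896 -0.444]
 [-1.    -0.002 -0.   ]]
tool y yaw 63.65395073066183 [ 9.90000350e-01  2.76554279e-01  1.50597363e+00  4.65775068e-05
  1.36072505e+00 -1.20980221e-01] [0.25488106 0.51487186 0.20902652]
side: pad [336.  198.4] saddle [362.7 260.8] block top [342.4 257.5]
```

```bash
python3 -m crank '{"grip":[1,1,1,1,1,1,1,1,1,1,1,1,1,1,1,1,1,1,1,1],"slide":[[24.9,-72.7,0],[24.9,-72.7,0],[24.9,-72.7,0],[24.9,-72.7,0],[24.9,-72.7,0],[24.9,-72.7,0],[24.9,-72.7,0],[24.9,-72.7,0],[24.9,-72.7,0],[24.9,-72.7,0],[24.9,-72.7,0],[24.9,-72.7,0],[24.9,-72.7,0],[24.9,-72.7,0],[24.9,-72.7,0],[24.9,-72.7,0],[24.9,-72.7,0],[24.9,-72.7,-6],[24.9,-72.7,-6],[24.9,-72.7,-6]],"roll":[9,9,9,9,9,9,9,9,9,9,9,9,9,9,9,9,9,9,9,9]}' 80
python3 - <<'E'
from h import *
from scipy.spatial.transform import Rotation as Rn
d=snap("wrist","w1.png"); print(d["K"]); s=manip.get_state(); M=Rn.from_quat(np.roll(s["ee_rot"],-1)).as_matrix()
print("yaw",np.degrees(np.arctan2(M[1,1],M[0,1])),s["position"],s["qpos"])
E
```

```text
clock: 2.1
position: [0.502, -0.2092, 0.148]
ee_rot: [0.697, 0.107, 0.701, -0.105]
contact_force: [0.7, 0.4, 0.3]
width: 0.0854
[[325.1922621    0.         276.50299502]
 [  0.         325.1922621  213.26806691]
 [  0.           0.           1.        ]]
yaw 72.73097499230263 [ 0.50360756 -0.21018838  0.14989618] [-5.23193841e-01  2.74054456e-01  1.66274462e+00  4.32853250e-04
  1.20674424e+00 -1.79274409e+00]
```

View pics/w1.png

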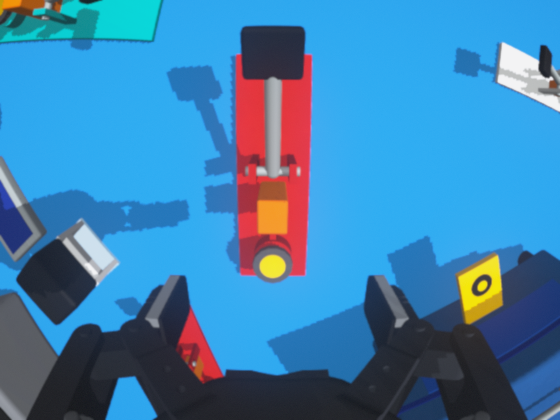

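```bash
cat >> h.py <<'E'
def fray(fn,u,v,z):
    d=np.load("pics/"+fn+".npz");K,R,t=d["K"],d["R"],d["t"]
    a=np.array([u-K[0,2],v-K[1,2]]); r=np.hypot(*a); th=r/K[0,0]
    w=R.T@np.r_[np.sin(th)*a/r,np.cos(th)]; c=-R.T@t
    return (c+w*(z-c[2])/w[2]).round(4)
E
python3 - <<'E'
from h import *
f="w1.png"
print("saddle",fray(f,271,265.5,.043),"block top",fray(f,272.5,215,.076),"paddle",fray(f,273.5,50,.105),"ring",fray(f,482,286,.07))
for q in [(236,56),(311,55),(240,273),(306,275)]: print(fray(f,*q,.008))
E
```

```text
saddle [ 0.5562 -0.2321  0.043 ] block top [ 0.4984 -0.212   0.076 ] paddle [ 0.3857 -0.1756  0.105 ] ring [ 0.638  -0.0316  0.07  ]
[ 0.3635 -0.2053  0.008 ]
[ 0.3833 -0.1395  0.008 ]
[ 0.5727 -0.2728  0.008 ]
[ 0.5961 -0.2059  0.008 ]
```

```bash
python3 -m crank '{"grip":[1,1,1,1,1,0,0,0,0,0,0,0],"slide":[[-0.3,-0.1,-3],[-0.3,-0.1,-7],[-0.3,-0.1,-10],[-0.3,-0.1,-11.3],[-0.3,-0.1,-11.3],[-0.3,-0.1,-11.3],[-0.3,-0.1,-11.3],[-0.3,-0.1,-11.3],[-0.3,-0.1,-11.3],[-0.3,-0.1,-11.3],[-0.3,-0.1,-11.3],[-0.3,-0.1,-11.3]],"roll":[-0.5,-0.5,-0.5,-0.5,-0.5,-0.5,-0.5,-0.5,-0.5,-0.5,-0.5,-0.5]}' 80
python3 - <<'E'
from h import *
snap("wrist","w2.png"); s=manip.get_state(); print(s["position"],s["width"],s["contact_force"])
E
```

```text
clock: 3.35
position: [0.5019, -0.2127, 0.038]
ee_rot: [0.699, 0.11, 0.698, -0.11]
contact_force: [-0.1, 1.4, 6.1]
width: 0.0221
[ 0.50186948 -0.21268665  0.03801052] 0.022174648290106628 [0.05507273 2.3367924  5.89030071]
```

View pics/w2.png

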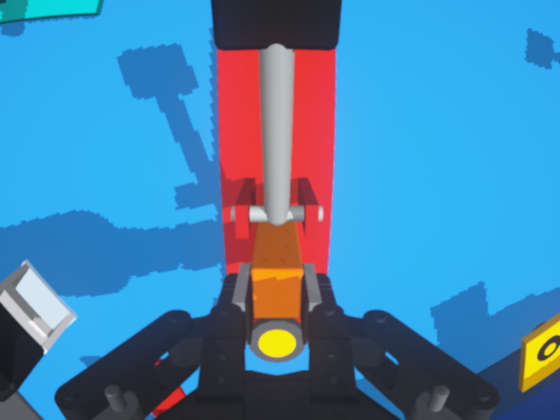

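The pads hold the orange block squarely. The saddle dot is at (278,342) and the ring shows at the right edge, about (549,348). I'll measure the saddle relative to the tool from this view.

Run:
```python
from h import *
f="w2.png"; im=cv2.imread("pics/"+f); h=cv2.cvtColor(im,cv2.COLOR_BGR2HSV)
m=cv2.inRange(h,(22,120,120),(35,255,255)); m[:,:240]=0;m[:,320:]=0
ys,xs=np.nonzero(m); print(xs.mean(),ys.mean(),len(xs)); S=fray(f,xs.mean(),ys.mean(),.043); p=manip.get_state()["position"]
print(S,S-p,np.hypot(*(S-p)[:2]), np.degrees(np.arctan2(*(S-p)[1::-1])))
for yaw in (8,9): 
  a=np.radians(yaw); T=np.array([.6385,-.0318])-.0595*np.array([np.cos(a),np.sin(a)]); print(yaw,T,(T-p[:2])*100)
```

```text
276.70511296076097 342.75624256837096 841
[ 0.5564 -0.2311  0.043 ] [ 0.05453052 -0.01841335  0.00498948] 0.057555445400145684 -18.658304438571825
8 [ 0.57957905 -0.0400808 ] [ 7.77095736 17.26058554]
9 [ 0.57973254 -0.04110785] [ 7.78630674 17.15788042]
```

```bash
python3 -m crank '{"grip":[0,0,0,0,0,0,0,0,0,0,0,0],"slide":[[0,0,0.7],[0,0,1.5],[-0.5,3,2],[-1,6,2],[-1.4,9,2],[-1.8,12,2],[-2,14.5,2],[-2,15.7,2],[-2,15.7,2],[-2,15.7,2],[-2,15.7,2],[-2,15.7,2]],"roll":[0,0,4,9,14,19,24,26.5,26.5,26.5,26.5,26.5]}' 80
python3 - <<'E'
from h import *
snap("wrist","w3.png");snap("side","s3.png"); s=manip.get_state(); print(s["position"],s["width"],s["contact_force"],s["moment"])
a=cv2.imread("pics/w3.png"); b=cv2.imread("pics/s3.png")[150:310,200:480]
b=cv2.resize(b,(560,320),interpolation=cv2.INTER_CUBIC)
cv2.imwrite("pics/c3.png",np.vstack([a[200:],b]))
E
```

```text
clock: 4.6
position: [0.4815, -0.0567, 0.0568]
ee_rot: [0.705, -0.053, 0.705, 0.053]
contact_force: [0.5, -0.1, -7.8]
width: 0.0222
[ 0.48133371 -0.05647758  0.0567619 ] 0.022370507632509196 [ 0.61979099 -0.77182481 -7.69542728] [-0.00485602 -0.07664129 -0.00336091]
```

View pics/c3.png

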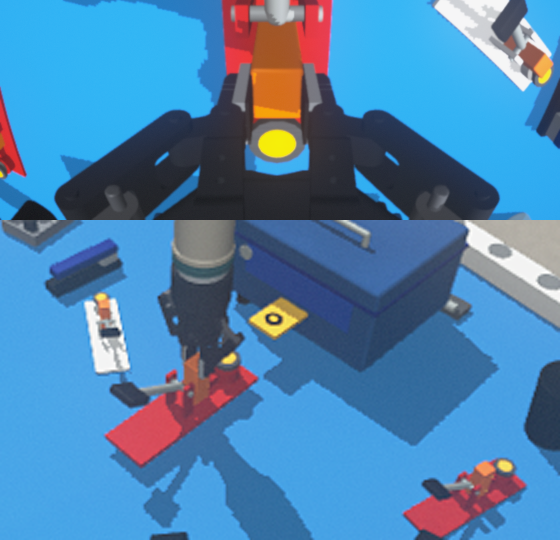

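Wrist and side views show the jack hanging level, in line with the tongue, and about 10 cm short of the target. I'll lower it to about 6 mm of clearance, slide it in and set it down.

```bash
python3 -m crank '{"grip":[0,0,0,0,0,0,0,0,0,0,0],"slide":[[0,0,-0.7],[0,0,-1.3],[2,0.3,-1.3],[4,0.6,-1.3],[6,1,-1.3],[8,1.3,-1.3],[9.5,1.5,-1.3],[9.9,1.6,-1.3],[9.9,1.6,-1.3],[9.9,1.6,-1.3],[9.9,1.6,-1.3]],"roll":[0,0,0,0,0,0,0,0,0,0,0]}' 80
python3 - <<'E'
from h import *
snap("wrist","w4.png");snap("side","s4.png");snap("top","t4.png"); s=manip.get_state(); print(s["position"],s["width"],s["contact_force"],s["moment"])
b=cv2.imread("pics/s4.png")[150:290,260:440]
b=cv2.resize(b,(720,560),interpolation=cv2.INTER_CUBIC)
cv2.imwrite("pics/c4.png",b)
f="w4.png"; im=cv2.imread("pics/"+f); h=cv2.cvtColor(im,cv2.COLOR_BGR2HSV)
m=cv2.inRange(h,(22,120,120),(35,255,255)); n,_,st,c=cv2.connectedComponentsWithStats(m)
for i in range(1,n):
  if st[i,4]>60: print(st[i],c[i],fray(f,*c[i],.049),fray(f,*c[i],.07))
E
```

```text
clock: 5.8
position: [0.5787, -0.0397, 0.0435]
ee_rot: [0.704, -0.053, 0.706, 0.053]
contact_force: [0.5, -0.4, -7.8]
width: 0.022
[ 0.57956546 -0.03978598  0.04392194] 0.022237142203450334 [ 0.56836654  0.5511209  -6.96745649] [-0.01797483 -0.09707561 -0.01570359]
[ 244  327   66   45 1925] [277.24155844 345.85194805] [ 0.6374 -0.0307  0.049 ] [ 0.6186 -0.0336  0.07  ]
[264 361  22  15 275] [274.41454545 367.87636364] [ 0.6584 -0.0294  0.049 ] [ 0.6368 -0.0325  0.07  ]
```

View pics/c4.png

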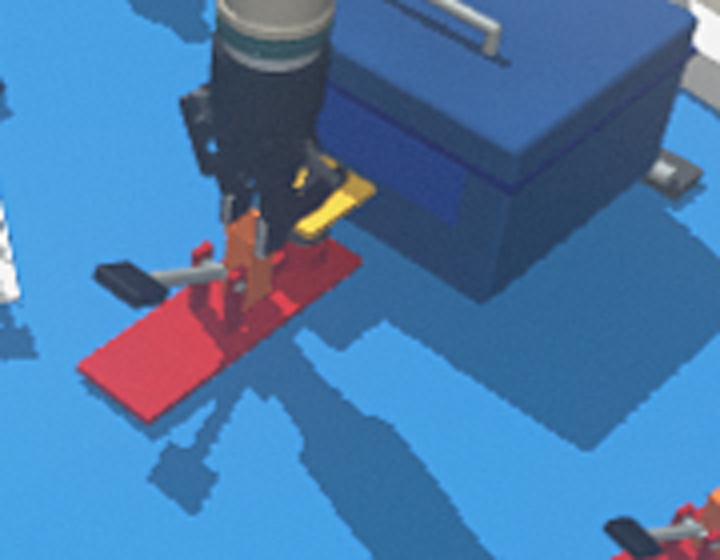

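```bash
python3 -m crank '{"grip":[0,0,0,0,0.3,0.6,1,1,1,1,1,1,1,1,1],"slide":[[0,0,-0.3],[0,0,-0.55],[0,0,-0.65],[0,0,-0.65],[0,0,-0.65],[0,0,-0.65],[0,0,-0.65],[0,0,-0.65],[0,0,2],[0,0,5],[0,0,9],[-3,-0.4,12],[-7,-1,12],[-10,-1.5,12],[-10,-1.5,12]],"roll":[0,0,0,0,0,0,0,0,0,0,0,0,0,0,0]}' 80
python3 - <<'E'
from h import *
snap("wrist","w5.png");snap("top","t5.png"); s=manip.get_state(); print(s["position"],s["width"],s["contact_force"],s["qpos"])
a=cv2.imread("pics/w5.png"); cv2.imwrite("pics/c5.png",a)
E
```

```text
clock: 7.45
position: [0.4759, -0.0545, 0.1642]
ee_rot: [0.704, -0.053, 0.706, 0.053]
contact_force: [0.3, -0.7, 0.4]
width: 0.0856
[ 0.48039372 -0.05485239  0.16439654] 0.08529635290925296 [ 0.19990169 -0.39859497 -0.14781304] [-2.57956118e-01  1.69335735e-01  1.76744307e+00  3.14441756e-04
  1.20280894e+00 -1.97925738e+00]
```

View pics/c5.png

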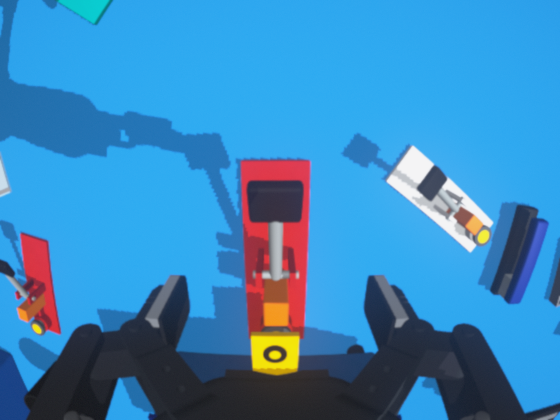

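Run:
```python
from h import *
f="w5.png"
ring=fray(f,275,353.5,.07); P=fray(f,275,200,.105); A=fray(f,241.5,161,.008); B=fray(f,310,160.5,.008)
m=(A+B)/2; e=B-A; yaw=np.degrees(np.arctan2(-e[0],e[1])); print("ring",ring,"paddle",P,A,B,"yaw",yaw)
y=np.radians(yaw);u=np.array([np.cos(y),np.sin(y)]); print("saddle from tail",m[:2]+.195*u,"from paddle",P[:2]+.177*u)
# block top & side edges
o=fray(f,276.5,311,.076); print("block front-edge etc",o)
for q in [(244,300),(308.5,300)]: print(fray(f,*q,.008))
```

```text
ring [ 0.6355 -0.0324  0.07  ] paddle [ 0.4578 -0.0586  0.105 ] [ 0.4509 -0.0938  0.008 ] [ 0.4403 -0.0262  0.008 ] yaw 8.911682942910982
saddle from tail [ 0.63824602 -0.02979219] from paddle [ 0.63266331 -0.03118061]
block front-edge etc [ 0.574 -0.04   0.076]
[ 0.6131 -0.0729  0.008 ]
[0.6018 0.0024 0.008 ]
```

The jack stands within about 3 mm of the target: ring at (275,353), paddle at (275,200), handle up. Next I'll shut the fingers and move above the paddle.

```bash
python3 -m crank '{"grip":[0,0,0,0,0,0,0,0,0,0,0,0],"slide":[[-1.9,-0.4,0],[-1.9,-0.4,0],[-1.9,-0.4,0],[-1.9,-0.4,0],[-1.9,-0.4,0],[-1.9,-0.4,0],[-1.9,-0.4,-1],[-1.9,-0.4,-3],[-1.9,-0.4,-4.6],[-1.9,-0.4,-4.6],[-1.9,-0.4,-4.6],[-1.9,-0.4,-4.6]],"roll":[0,0,0,0,0,0,0,0,0,0,0,0]}' 80
python3 - <<'E'
from h import *
snap("side","s6.png"); s=manip.get_state(); print(s["position"],s["width"],s["contact_force"])
b=cv2.imread("pics/s6.png")[150:290,240:420]
cv2.imwrite("pics/c6.png",cv2.resize(b,(720,560),interpolation=cv2.INTER_CUBIC))
E
```

```text
clock: 8.75
position: [0.4619, -0.0589, 0.1184]
ee_rot: [0.706, -0.053, 0.705, 0.053]
contact_force: [0.7, 0.5, -0.3]
width: 0.0001
[ 0.46192857 -0.05890009  0.11857442] 7.586417608851134e-05 [-0.60801356 -0.08469716  0.82278834]
```

View pics/c6.png

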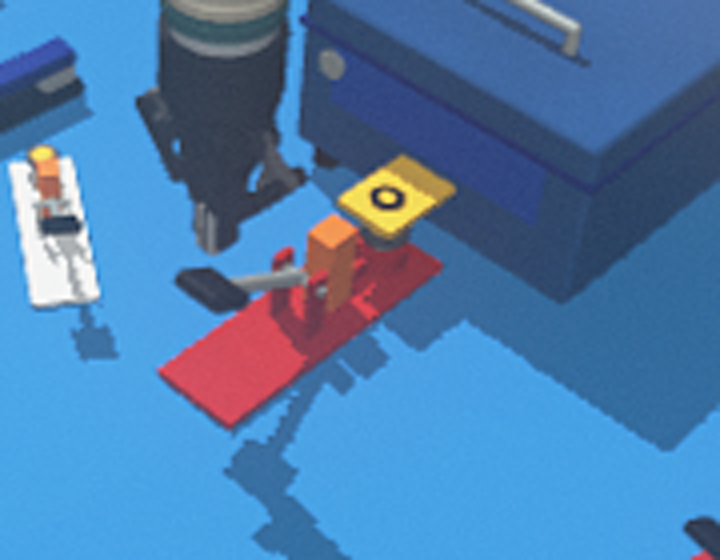

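The shut fingers are 13 mm above the middle of the paddle and the saddle sits under the tongue. First stroke, along the arc:

```bash
python3 -m crank '{"grip":[0,0,0,0,0,0,0,0,0,0,0,0,0,0],"slide":[[0,0,-1],[-0.1,0,-1.6],[-0.5,-0.1,-2.2],[-0.7,-0.1,-2.65],[-0.9,-0.15,-3.1],[-1,-0.15,-3.6],[-1.2,-0.2,-4.1],[-1.3,-0.2,-4.6],[-1.4,-0.2,-5.1],[-1.45,-0.2,-5.6],[-1.5,-0.25,-6.1],[-1.5,-0.25,-6.3],[-1.5,-0.25,-6.3],[-1.5,-0.25,-6.3]],"roll":[0,0,0,0,0,0,0,0,0,0,0,0,0,0]}' 80
python3 - <<'E'
from h import *
snap("side","s7.png"); snap("wrist","w7.png"); s=manip.get_state(); print(s["position"],s["contact_force"],s["moment"])
b=cv2.imread("pics/s7.png")[150:290,240:420]
cv2.imwrite("pics/c7.png",cv2.resize(b,(720,560),interpolation=cv2.INTER_CUBIC))
E
```

```text
clock: 10.2
position: [0.4447, -0.0613, 0.0551]
ee_rot: [0.704, -0.054, 0.706, 0.054]
contact_force: [-5.9, -1.0, 12.6]
width: 0.0
[ 0.44475073 -0.06128558  0.05517753] [-4.87365272 -0.31725804 11.84728861] [-0.10095374  1.09321555  0.00652197]
```

View pics/c7.png

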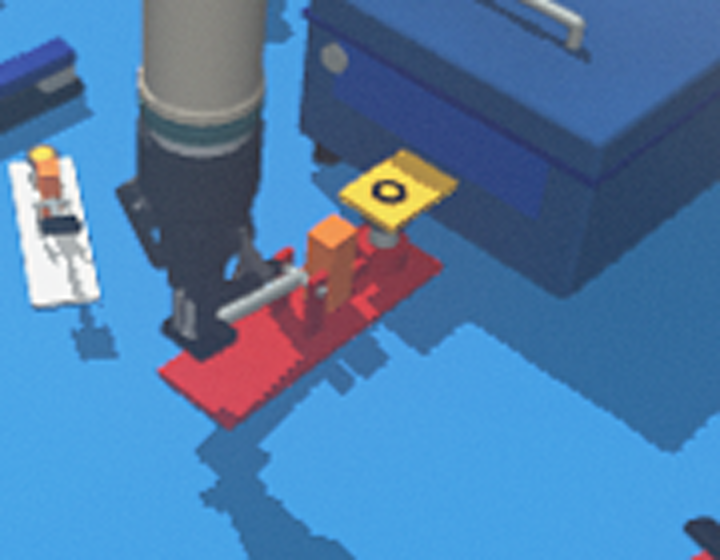

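The fingers hold the handle about level, and the ring moved up by only about 1.5 image pixels, from crop (388,197) to (389,191). I'll check that number against the expected lift.

Run:
```python
from h import *
d=np.load("pics/s7.png.npz"); p=lambda X:(lambda c:(d["K"]@c/c[2])[:2].round(2))(d["R"]@np.array(X)+d["t"])
for dz in (0,.004,.008,.011,.014): print(dz,p([.638,-.032,.07+dz]))
hs=[]
for f in ("s6.png","s7.png"):
    im=cv2.imread("pics/"+f); h=cv2.cvtColor(im,cv2.COLOR_BGR2HSV); m=cv2.inRange(h,(20,100,150),(35,255,255)); m[:,:320]=0;m[:,360:]=0;m[:185]=0;m[215:]=0
    ys,xs=np.nonzero(m); print(f,xs.mean(),ys.mean(),len(xs))
    hs.append(cv2.cvtColor(im,cv2.COLOR_BGR2GRAY).astype(np.float32))
w=np.s_[186:212,322:352]
print(cv2.phaseCorrelate(hs[0][w].copy(),hs[1][w].copy()))
a=[cv2.imread("pics/"+f) for f in ("s6.png","s7.png")]
T=a[0][190:207,327:350]; r=cv2.matchTemplate(a[1][175:215,315:362],T,cv2.TM_CCOEFF_NORMED); _,v,_,l=cv2.minMaxLoc(r); print(v,l[0]+315-327,l[1]+175-190)
```

```text
0 [336.07 198.43]
0.004 [336.2  197.38]
0.008 [336.34 196.33]
0.011 [336.44 195.54]
0.014 [336.54 194.74]
s6.png 338.61423220973785 198.29588014981275 267
s7.png 338.9735849056604 196.77735849056603 265
((0.3037015078765055, -0.8742298010496405), 0.9945429295669367)
0.9103997945785522 0 -2
```

The lift so far is only about 6–7 mm, so the handle is not on its stop yet. I'll push further and watch the force.

```bash
python3 -m crank '{"grip":[0,0,0,0],"slide":[[0,0,-0.2],[0,0,-0.4],[0,0,-0.4],[0,0,-0.4]],"roll":[0,0,0,0]}' 80
python3 - <<'E'
from h import *
s=manip.get_state(); print(s["position"],s["contact_force"],s["moment"])
snap("side","s8.png"); a=[cv2.imread("pics/"+f) for f in ("s6.png","s8.png")]
h=cv2.cvtColor(a[1],cv2.COLOR_BGR2HSV); m=cv2.inRange(h,(20,100,150),(35,255,255)); m[:,:320]=0;m[:,360:]=0;m[:185]=0;m[215:]=0
ys,xs=np.nonzero(m); print(xs.mean(),ys.mean(),len(xs))
E
```

```text
clock: 10.7
position: [0.4443, -0.0614, 0.0511]
ee_rot: [0.704, -0.054, 0.706, 0.054]
contact_force: [-7.4, -1.2, 13.2]
width: 0.0003
[ 0.44427333 -0.06136644  0.05107986] [-7.39712437 -1.23010144 13.1796878 ] [-0.17309955  1.30746888  0.04109081]
339.0952380952381 196.41391941391942 273
```

Run:
```python
from h import *
snap("wrist","w8.png")
a=cv2.imread("pics/w8.png")[:,100:460]; b=cv2.imread("pics/s8.png")[185:255,265:365]
b=cv2.resize(b,None,fx=4.3,fy=4.3,interpolation=cv2.INTER_CUBIC); b=cv2.copyMakeBorder(b,0,420-b.shape[0],0,0,cv2.BORDER_CONSTANT)
cv2.imwrite("pics/c8.png",np.hstack([a,b])[:, :800])
```

```text
(no output)
```

View pics/c8.png

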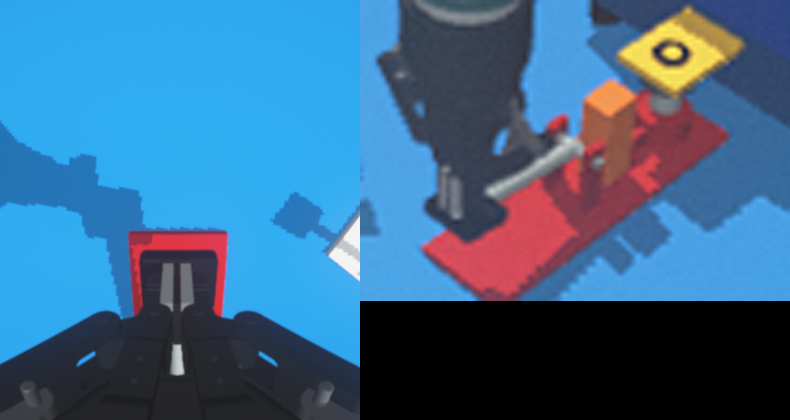

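Run:
```python
from h import *
f="w8.png"; d=np.load("pics/w8.png.npz"); print("cam",(-d["R"].T@d["t"]).round(4))
for z in (.0,.008,.016):
  A,B=fray(f,229,232,z),fray(f,327,232,z); print("base",z,A,B,np.linalg.norm(A-B))
for z in (.05,.06,.07,.08): 
  A,B=fray(f,240.5,252,z),fray(f,317.5,252,z); m=(A+B)/2; print(z,m,np.linalg.norm(A-B))
print("tip ", [fray(f,277,y,.055) for y in (262,305)])
im=cv2.cvtColor(cv2.imread("pics/"+f),cv2.COLOR_BGR2GRAY)
print(im[225:320:3,250].tolist()); print(im[225:320:3,277].tolist()); print(im[256,225:332:3].tolist())
```

```text
cam [ 0.3607 -0.0745  0.2156]
base 0.0 [ 0.4524 -0.095   0.    ] [ 0.4419 -0.0252  0.    ] 0.07058533842094972
base 0.008 [ 0.449  -0.0943  0.008 ] [ 0.4388 -0.027   0.008 ] 0.06806856837043071
base 0.016 [ 0.4456 -0.0935  0.016 ] [ 0.4358 -0.0288  0.016 ] 0.06543798591032582
0.05 [ 0.43905 -0.06105  0.05   ] 0.043587383495686007
0.06 [ 0.43435 -0.06185  0.06   ] 0.040956806516133565
0.07 [ 0.42965 -0.06265  0.07   ] 0.03832623122614589
0.08 [ 0.42485 -0.06345  0.08   ] 0.03569565799925812
tip  [array([ 0.4429, -0.0616,  0.055 ]), array([ 0.4716, -0.0572,  0.055 ])]
[145, 117, 82, 77, 82, 82, 95, 106, 89, 46, 44, 49, 57, 48, 46, 43, 45, 47, 47, 47, 53, 51, 47, 47, 45, 45, 45, 45, 46, 48, 45, 44]
[145, 134, 83, 89, 108, 107, 107, 107, 92, 46, 46, 48, 53, 47, 46, 46, 45, 45, 45, 44, 45, 41, 42, 43, 42, 42, 46, 51, 50, 49, 50, 48]
[103, 101, 85, 107, 106, 68, 45, 47, 46, 45, 45, 45, 45, 45, 45, 45, 46, 46, 45, 47, 46, 48, 47, 49, 48, 48, 48, 51, 49, 50, 55, 108, 109, 112, 146, 145]
```

The handle still follows the push: force is steady and each 4 mm step raises the ring further. The fingertips just sit lower on the paddle than I computed, so I'll carry on in small steps until the stop shows.

```bash
cat > chk.py <<'E'
from h import *
s=manip.get_state(); print(s["clock"],s["position"].round(4),s["contact_force"].round(1),s["qpos"].round(2))
fn=sys.argv[1]; snap("side",fn); a=[cv2.imread("pics/"+f) for f in ("s6.png",fn)]
for im in a:
    h=cv2.cvtColor(im,cv2.COLOR_BGR2HSV); m=cv2.inRange(h,(20,100,150),(35,255,255)); m[:,:320]=0;m[:,360:]=0;m[:182]=0;m[215:]=0
    ys,xs=np.nonzero(m); print(xs.mean().round(2),ys.mean().round(2),len(xs))
# subpixel ring match
T=cv2.resize(a[0][192:206,329:346],None,fx=8,fy=8,interpolation=cv2.INTER_CUBIC);W=cv2.resize(a[1][182:216,319:356],None,fx=8,fy=8,interpolation=cv2.INTER_CUBIC)
_,v,_,l=cv2.minMaxLoc(cv2.matchTemplate(W,T,cv2.TM_CCOEFF_NORMED)); dy=l[1]/8-10
print("ring shift px",l[0]/8-10,dy,"rise mm",-dy*3.8,v)
E
python3 -m crank '{"grip":[0,0,0,0,0],"slide":[[-0.1,0,-0.2],[-0.1,0,-0.4],[-0.1,0,-0.6],[-0.1,0,-0.6],[-0.1,0,-0.6]],"roll":[0,0,0,0,0]}' 80
python3 chk.py s9.png
```

```text
clock: 11.3
position: [0.4434, -0.0615, 0.0451]
ee_rot: [0.704, -0.054, 0.706, 0.054]
contact_force: [-6.6, -1.5, 12.0]
width: -0.0001
11.3 [ 0.4434 -0.0615  0.0451] [-6.6 -1.5 12. ] [-0.29  0.25  2.01 -0.    0.88 -2.01]
338.61 198.3 267
339.34 195.59 266
ring shift px 0.875 -3.0 rise mm 11.399999999999999 0.9787135124206543
```

```bash
python3 -m crank '{"grip":[0,0,0,0,0],"slide":[[0,0,-0.2],[0,0,-0.4],[0,0,-0.6],[0,0,-0.6],[0,0,-0.6]],"roll":[0,0,0,0,0]}' 80
python3 chk.py s10.png
```

```text
clock: 11.85
position: [0.4428, -0.0615, 0.0389]
ee_rot: [0.703, -0.054, 0.707, 0.054]
contact_force: [-7.8, -2.7, 12.7]
width: 0.0004
11.85 [ 0.4428 -0.0615  0.0389] [-7.8 -2.7 12.7] [-0.29  0.26  2.02 -0.    0.87 -2.01]
338.61 198.3 267
339.43 194.67 267
ring shift px 1.125 -3.875 rise mm 14.725 0.9676211476325989
```

```bash
python3 -m crank '{"grip":[0,0,0,0],"slide":[[0,0,-0.2],[0,0,-0.4],[0,0,-0.4],[0,0,-0.4]],"roll":[0,0,0,0]}' 80
python3 chk.py s11.png
python3 - <<'E'
from h import *
snap("wrist","w11.png")
a=cv2.imread("pics/w11.png")[:,100:460]; b=cv2.imread("pics/s11.png")[185:255,265:365]
b=cv2.resize(b,None,fx=4.3,fy=4.3,interpolation=cv2.INTER_CUBIC); b=cv2.copyMakeBorder(b,0,420-b.shape[0],0,0,cv2.BORDER_CONSTANT)
cv2.imwrite("pics/c11.png",np.hstack([a,b])[:, :800])
E
```

```text
clock: 12.3
position: [0.4427, -0.0616, 0.0359]
ee_rot: [0.703, -0.054, 0.707, 0.054]
contact_force: [-10.4, -1.8, 21.1]
width: 0.0001
12.3 [ 0.4427 -0.0616  0.0359] [-10.4  -1.8  21.1] [-0.29  0.27  2.02 -0.    0.86 -2.01]
338.61 198.3 267
339.72 194.26 261
ring shift px 1.375 -4.375 rise mm 16.625 0.9570719003677368
```

View pics/c11.png

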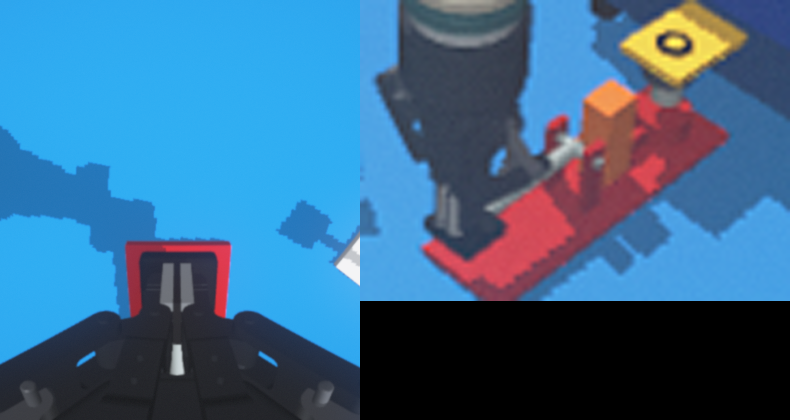

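The force jumped to 21 N, the ring has risen about 15 mm and the rod is level, so the handle is on its stop. The base has not moved (tail corner still at (423,247)). I'll let it come up along the same arc.

```bash
python3 -m crank '{"grip":[0,0,0,0,0,0,0,0,0,0,0,0,0,0,0,0],"slide":[[0,0,0],[0,0,0.5],[0,0,1],[0.1,0,1.5],[0.2,0,2],[0.3,0,2.6],[0.4,0,3.2],[0.6,0.1,3.8],[0.8,0.1,4.4],[1,0.15,5],[1.3,0.2,5.7],[1.6,0.2,6.4],[1.9,0.25,7.2],[1.9,0.25,8.3],[1.9,0.25,9],[1.9,0.25,9]],"roll":[0,0,0,0,0,0,0,0,0,0,0,0,0,0,0,0]}' 80
python3 chk.py s12.png
python3 - <<'E'
from h import *
snap("wrist","w12.png")
a=cv2.imread("pics/w12.png")[:,100:460]; b=cv2.imread("pics/s12.png")[185:255,265:365]
b=cv2.resize(b,None,fx=4.3,fy=4.3,interpolation=cv2.INTER_CUBIC); b=cv2.copyMakeBorder(b,0,420-b.shape[0],0,0,cv2.BORDER_CONSTANT)
cv2.imwrite("pics/c12.png",np.hstack([a,b])[:, :800])
E
```

```text
clock: 14.0
position: [0.4649, -0.0589, 0.1261]
ee_rot: [0.706, -0.054, 0.704, 0.053]
contact_force: [1.1, -0.2, 0.3]
width: -0.0003
14.0 [ 0.4649 -0.0589  0.1261] [ 1.1 -0.2  0.3] [-0.27  0.18  1.86  0.    1.1  -2.  ]
338.61 198.3 267
338.55 198.35 271
ring shift px 0.0 0.0 rise mm -0.0 0.9981934428215027
```

View pics/c12.png

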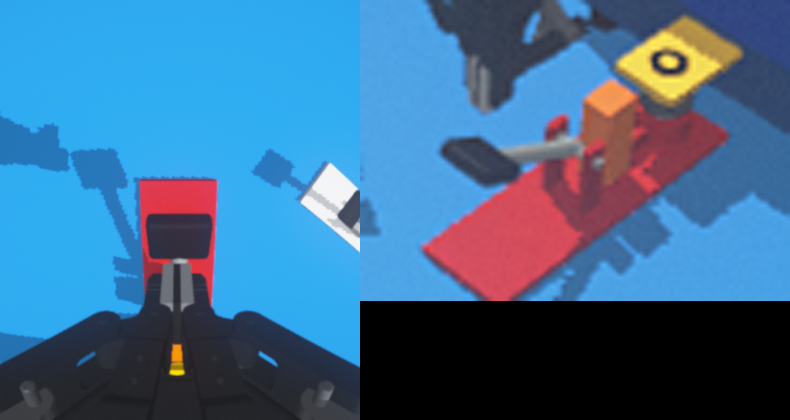

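The handle is up again and the safe is down (ring shift 0.0 px). The jack has not moved and the fingers are clear of it. Second stroke, same path as the first:

```bash
python3 -m crank '{"grip":[0,0,0,0,0,0,0,0,0,0,0,0,0,0,0,0,0,0,0,0],"slide":[[0,0,-1],[0,0,-1.7],[-0.4,-0.1,-2.5],[-0.6,-0.1,-3],[-0.9,-0.15,-3.5],[-1.1,-0.15,-4],[-1.3,-0.2,-4.6],[-1.4,-0.2,-5.2],[-1.5,-0.2,-5.8],[-1.6,-0.25,-6.4],[-1.7,-0.25,-7],[-1.8,-0.25,-7.6],[-1.9,-0.25,-8.1],[-1.9,-0.25,-8.5],[-1.9,-0.25,-8.8],[-1.9,-0.25,-9],[-1.9,-0.25,-9],[-1.9,-0.25,-9],[-1.9,-0.25,-9],[-1.9,-0.25,-9]],"roll":[0,0,0,0,0,0,0,0,0,0,0,0,0,0,0,0,0,0,0,0]}' 80
python3 chk.py s13.png
python3 - <<'E'
from h import *
d=np.load("pics/s13.png.npz"); p=lambda X:(lambda c:(d["K"]@c/c[2])[:2].round(1))(d["R"]@np.array(X)+d["t"])
for z in (.036,.058): print(z,p([.4435,-.0616,z]))
snap("top","t13.png"); a=[cv2.imread("pics/"+f).astype(int) for f in ("top1.png","t13.png")]
for n,w in dict(stapler=np.s_[170:222,184:208],stamp=np.s_[170:212,412:452],tray=np.s_[168:216,122:164]).items(): print(n,np.abs(a[0][w]-a[1][w]).mean())
E
```

```text
clock: 16.1
position: [0.4435, -0.0618, 0.036]
ee_rot: [0.704, -0.054, 0.706, 0.053]
contact_force: [-7.3, -1.5, 19.8]
width: -0.0001
16.1 [ 0.4435 -0.0618  0.036 ] [-7.3 -1.5 19.8] [-0.29  0.27  2.02 -0.    0.86 -2.01]
338.61 198.3 267
339.77 194.29 263
ring shift px 1.375 -4.375 rise mm 16.625 0.9574264883995056
0.036 [286.6 241.8]
0.058 [286.8 236.1]
stapler 3.669604700854701
stamp 3.7813492063492062
tray 4.086474867724868
```

```bash
python3 -c "
from rig import manip
print(manip.sign_off()); s=manip.get_state(); print(s['clock'],s['position'],s['contact_force'])"
```

```text
the job is handed in; nothing more can be done
None
the job is handed in; nothing more can be done
```

I set the red jack under the lift pad, made the test lift, then pushed the handle down again. The job is handed in with the fingers still holding the handle down; `sign_off` gave no verdict.

- **Position:** after I set the jack down, the saddle was about 3 mm from the pad's centre. The tail corner stayed at the same pixel through the test lift and its return.
- **Test lift:** the force rose from about 13 N to 21 N where the handle met its stop. The target ring rose about 15–16 mm in the side view (14 mm expected). With the handle back up, the ring was exactly where it started and the fingers touched nothing.
- **Final hold:** the fingers press down with about 20 N and the ring has risen by the same amount as in the test lift. I checked this with numbers only, not by viewing another picture.
- **Bystanders:** the stapler, stamp and tray show only noise-level differences from the first top view.

**Disagreement:** at the stop the fingertips read about 22 mm lower than the stated height of the paddle top (36 mm against 58 mm). I did not find out why, so I judged full stroke by the force jump, the ring's rise and the level handle. There was also a sideways force of 7–10 N on the fingers during the hold, but they did not slip.

I viewed 12 pictures, two over the budget of 10.

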